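Put the pipette tips away: lid, tray, bolt

TASK

Put the box of pipette tips away: with the fingertips, push its standing lid over until it is shut, then push the tray it stands in fully home into the grey cabinet, and last push the black post of the slide bolt on the cabinet's roof all the way to the right so that the tray is locked. Do not lift the tip box out of its tray, and leave the dish on the cabinet and the other things around where they are.

Things in the scene. Friction and masses are not known exactly. Their poses are not given: they have to be found in the camera images.
- dock: Grey cabinet, fixed, 180 deep (x) x 124 wide (y) x 124 high mm, solid roof. Origin: centre of its underside, on the worktop. Its +x points to its back (the way the tray goes in), +y to its left, z up; turned up to 0.25 rad. Fixed beside it: left, a gas burner 0.13 m high, 0.18 m across, about x 0.54, y 0.09; right, a photometer 0.18 m high, beyond y = -0.42.
- tray (a joint): How far the white tray is pulled out of the cabinet, m: 0 is home (its front plate against the cabinet's front edge, a hard stop), 0.15 fully out (the start). It slides along the cabinet's x axis and resists with about 2.5 N plus 6 N per m/s; it stays where it is left. Its floor is 15 mm above the worktop, its side lips end 39 mm up; ribs and the front plate seat the tip box in it.
- tray_front (a point): Point on the outer face of the tray's front plate, midway along it, 80 mm above the worktop; moves with the tray, axes as the cabinet's. The plate is 124 wide, 10 thick, and reaches from 12 to 120 mm above the worktop; a flat black label holder sits low on its face, 23 to 45 mm up.
- tips_middle (a point): Middle of the base of the tip box: a blue box full of yellow tips, loose, 76 x 120 mm and 50 mm high without its lid, about 0.3 to 0.5 kg, seated in the tray with 2 to 4 mm play. The point is 25 mm above its underside (40 mm above the worktop). Its 120 mm side runs along the cabinet's x.
- tips_lid (a joint): Angle of the tip box's clear lid, rad: 0 shut (a stop), 1.92 fully open (a stop); it starts between 1.5 and 1.9. The lid hinges on the box's long edge on the cabinet's right (-y) side, 65 mm above the worktop and 36 mm right of the box's middle; it shuts by swinging up and over to the left. It is light (under 1 N at its edge) but its hinge is stiff enough that it stays at whatever angle it is left: it does not fall shut by itself, so it must be pushed right down.
- lid_edge (a point): Middle of the lid's free long edge, on its outer (top) face, 75 mm from the hinge line. At the start it is 58 to 85 mm to the right (-y) of the box's middle and 122 to 137 mm above the worktop, and below it the outer face runs down, upright or sloping in towards the hinge; shut, it is 34 mm to the left of the box's middle, 92 mm above the worktop. The lid is a shallow clear cap 72 x 120 x 28 mm; shut, its top is 93 mm above the worktop.
- bolt (a joint): Travel of the steel slide bolt on the cabinet's roof, m: 0 drawn (left, free), 0.035 locked (right, a hard stop); it starts within 4 mm of drawn. It slides along the cabinet's -y and resists with about 1.5 N plus 4 N per m/s; it stays where it is left. Locked, its tongue stands before the front plate of a tray that is home; drawn, the tongue lies left of the plate.
- bolt_post (a point): Centre of the top of the bolt's upright black thumb post, 14 mm across, 28 high, its top 159 mm above the worktop; moves with the bolt. The bar and its guides below it end 135 mm above the worktop. It stands on the roof 11 mm behind the cabinet's front edge, 45 mm left of its middle when drawn, 10 mm left when locked.
- dish: Closed petri dish with red filling, 90 mm across, 15 high, loose, on the rear of the cabinet's roof. Origin at the centre of its underside. Bystander.
- beaker: Clear beaker, 53 mm across, 68 high, on the worktop left of the cabinet. Origin at the centre of its underside. Bystander.
- tape: Roll of masking tape lying flat, 104 mm across, 25 high, right of the tray. Origin at the centre of its underside. Bystander.
- stain: Small capped bottle, 46 mm across, 105 high, left of the cabinet. Origin at the centre of its underside. Bystander.
Things that resemble listed ones, but are neither listed nor needed, are in the scene too. Leave any pink look-alike of the part that bears tips_middle alone.

How it is judged:
By the outcome, as a careful person would: the job done as asked, in the order asked, and still so for the second after the job is handed in, with the robot touching nothing.
It also fails if it takes over 56 s, if anything falls off the work surface, if the arm or the gripper's body presses on something with over 40 N, if the wrist force passes 120 N, or if a joint passes its speed limit or range.

ROBOT

A 6-joint arm with a two-finger parallel gripper is mounted at the origin on the work surface; the furniture and walls round the work are solid. World frame = base frame: x ahead of the robot, y to its left, z up, the work surface at z = 0. Lengths are in m, angles in rad, forces in N, time in s.
With the tool pointing down it reaches from about 0.425 to 1.125 m from the base axis. Payload 14.9 kg.
Tool frame: the origin (TCP) lies on the front face of the gripper's body, between the roots of the fingers; the fingertips stand 78 mm ahead of it and the grasp point (between the pads) lies 60 mm ahead of it; z points along the fingers, y is the direction in which the jaws open and shut (so a half turn about z gives the same grasp; the last joint's range is limited). The gripper opens to 91 mm and grips with 3 to 60 N. Pads are 32 mm wide; open, the fingers measure 118 mm over their backs; the gripper's body (76 mm by 178 mm) begins 60 mm behind the grasp point.
Start: joints at [-1.302, 0.379, 1.734, -0, 1.028, -0.033], TCP at [0.208, -0.668, 0.292] pointing down, gripper open.
Joint ranges: [-2.77, 2.77], [-0.74, 2.19], [0, 2.66], [-1.06, 4.2], [0.31, 2.87], [-3.08, 3.08]. Speed limits (rad/s): [1.89, 1.89, 2.39, 3.14, 3.14, 3.14].

INTERFACE

Orientations are given as a rotation vector (axis times angle).
In Python, from bench import bot gives the robot as it stands.
- The arm moves only by the tool apply_moves, never from a script. Its argument "deltas" is a list of rows, each a list of 5 numbers: the opening, from 0 (shut) to 1 (fully open), then the shift along the tool's x, y, z in mm, then the turn about the tool's z in rad. In form: [[grip, x, y, z, yaw], ...]. A call has 1 to 5 rows; each row shifts and turns the commanded pose from where the row before left it, along the tool's axes as they then stand; what a row does not reach is not made up. A row lasts 1/10 s, in which the tool goes at most 50 mm and 8.59 degrees, less where a joint would pass 70% of its speed; a pose out of reach is approached as far as the arm can. A call is refused whole if a number of a shift passes 50 or a number of a turn 0.15, either way. A call with a gripper value outside its range is refused whole. The fingers move at their own pace and stop on an object; "force" is the grip in N (left out, the last holds). Time passes only in rows, so rows that do not move let the fingers close. It gives the time, the measured TCP pose, the force and the opening at its end, in the units of the state.
- bot.observe(): the state, without advancing time (a new reading comes with each control period).
- bot.get_image(name): name is "scene" or "side" or "wrist"; returns a dict with "img" (400x640x3 uint8, red, green, blue), "range_z" (400x640 float32, m along the optical axis (not along the pixel's ray), 0 where there is no reading), "camera_matrix" (3x3 intrinsics, pixels), "extrinsics" (4x4, takes a point from world to camera coordinates). Camera axes: x right, y down, z forward; pixel columns grow to the right and rows downward; lengths in m; the calibration is good to about 2 mm. A picture is of the moment at which its call begins.
- bot.finish_job(): hands the job in, once; it reports no verdict.
The state is a dict: "time_s": time; "joint_positions": joint angles; "qvel": joint speeds; "effort": joint torques, N m; "ee_pos": TCP position; "orientation": TCP orientation; "force": force on the tool from outside, world axes, zero at the start; "moment": the same for the moment, N m; "opening": finger opening in m.
Only numpy, scipy, OpenCV 4.12 (cv2) and the standard library are available. Lean on these libraries where they do the work, as an engineer would, in place of code of your own. Each camera call takes 0.05 s, during which the arm holds its last target. There are 200 camera calls.

## Working session

There is one attempt and no reset: what is moved stays moved. The work goes in short steps, Python scripts to look and compute and a tool call to move; the robot and the scene stay as the last step left them, time stands still between calls to the robot, and variables do not carry over. Pictures are saved under pics/ and viewed, about 8 in all and at most 12, crops included, and the job is handed in when it is done.

Besides the shell and the picture viewer there is one more tool, called after "Request:" in YAML: its name, and indented under it one key for each argument. apply_moves: Moves the arm, as the interface text tells. Its arguments: {"type":"object","properties":{"deltas":{"type":"array"},"force":{"type":"number"}},"required":["deltas"]}

```bash
mkdir -p pics; cat > h.py <<'E'
import numpy as np,cv2
from bench import bot
from scipy.spatial.transform import Rotation as R
def grab(n):
    d=bot.get_image(n); np.savez('pics/'+n+'.npz',**d); return d
def pts(d):
    K=np.array(d['camera_matrix']);T=np.linalg.inv(np.array(d['extrinsics']));z=d['range_z']
    v,u=np.mgrid[:z.shape[0],:z.shape[1]]
    c=np.stack([(u-K[0,2])/K[0,0]*z,(v-K[1,2])/K[1,1]*z,z],-1)
    return c@T[:3,:3].T+T[:3,3]
def proj(d,p):
    c=np.array(d['extrinsics'])[:3]@np.append(p,1); q=np.array(d['camera_matrix'])@c; return q[:2]/q[2]
E
python3 - <<'E'
from h import *
a=grab('scene');b=grab('side')
cv2.imwrite('pics/1.png',a['img'][...,::-1]);cv2.imwrite('pics/2.png',b['img'][...,::-1])
s=bot.observe();print(s['time_s'],s['ee_pos'],s['orientation'],R.from_rotvec(s['orientation']).as_matrix().round(3),s['force'])
E
```

```text
0.1 [ 0.20801424 -0.66809315  0.29167623] [-3.10494681e+00 -4.72180853e-01  1.43462109e-04] [[ 0.955  0.297 -0.   ]
 [ 0.297 -0.955  0.001]
 [ 0.    -0.001 -1.   ]] [-0.09453107  0.24479911  0.27420041]
```

View pics/1.png

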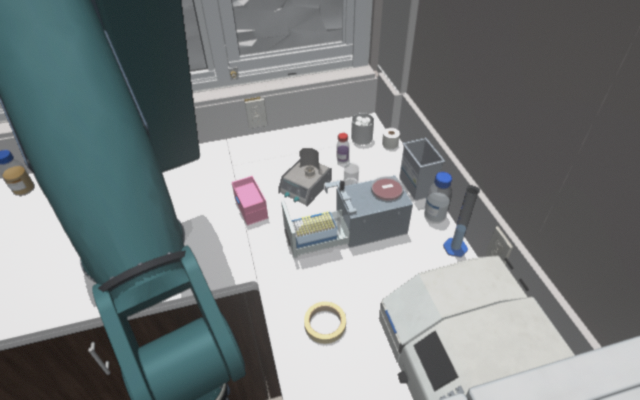

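View pics/2.png

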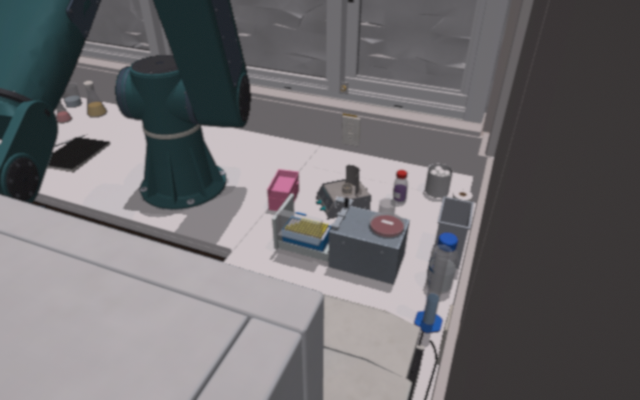

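The scene view shows the cabinet at about px (375,210), the tray with the tip box at (313,225), the bolt post at (343,187) and the tape at (325,322). The pink look-alike is at (250,198). Next I'll fit the cabinet pose from depth.

```bash
cat > m.py <<'E'
from h import *
ld=lambda n:dict(np.load('pics/'+n+'.npz'))
P=[];C=[]
for n in('scene','side'):
    d=ld(n);p=pts(d);m=(d['range_z']>0)&(p[...,0]>.3)&(p[...,0]<1.0)&(p[...,1]>-.4)&(p[...,1]<.25)&(p[...,2]<.25)
    P.append(p[m]);C.append(d['img'][m])
    q=p[m]; t=q[abs(q[:,2]-.124)<.005]
    # largest cluster on raster
    g=np.zeros((400,400),np.uint8);ij=((t[:,:2]-[.3,-.4])/.004).astype(int);g[ij[:,0],ij[:,1]]=1
    g=cv2.morphologyEx(g,cv2.MORPH_CLOSE,np.ones((5,5)))
    k,l,st,_=cv2.connectedComponentsWithStats(g);b=1+np.argmax(st[1:,4]);sel=l[ij[:,0],ij[:,1]]==b
    print(n,cv2.minAreaRect(t[sel,:2].astype(np.float32)),t[sel].mean(0),len(t[sel]))
# top-down colored height map
P=np.vstack(P);C=np.vstack(C);o=np.argsort(P[:,2]);P=P[o];C=C[o]
im=np.zeros((300,325,3),np.uint8)
r=((1.0-P[:,0])/.7*300).clip(0,299).astype(int);c=((.25-P[:,1])/.65*325*.923).clip(0,324).astype(int)
im[r,c]=C[:,::-1]
cv2.imwrite('pics/top.png',cv2.resize(im,None,fx=2,fy=2,interpolation=0))
E
python3 m.py
```

```text
scene ((0.6640076637268066, -0.11580384522676468), (0.20943127572536469, 0.1500912606716156), 1.4315896034240723) [ 0.6605186  -0.13857887  0.12375459] 1364
side ((0.6790196299552917, -0.12414579093456268), (0.18005585670471191, 0.12959349155426025), 0.6873012185096741) [ 0.67321194 -0.14197727  0.12447386] 1425
```

View pics/top.png

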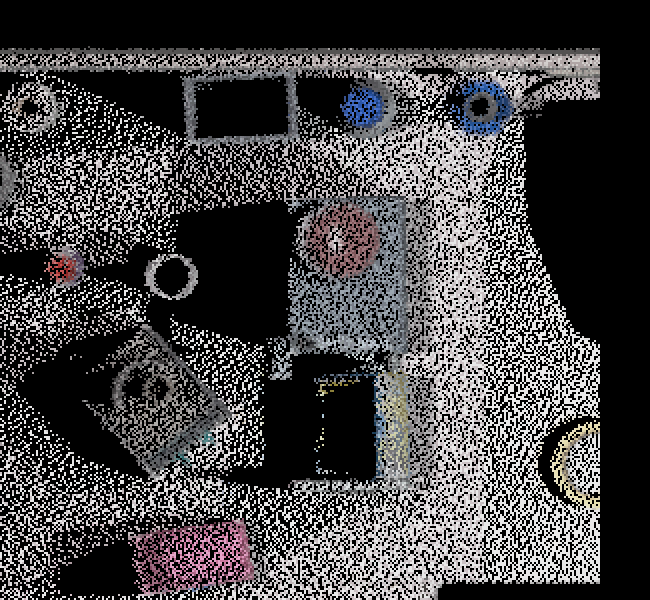

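Top-down raster: the cabinet's yaw is small, with its front at x≈0.59 and y≈-0.065 to -0.19. The lid strip is on the right of the tray. Now I'll refine the pose.

```bash
cat > m2.py <<'E'
from h import *
ld=lambda n:dict(np.load('pics/'+n+'.npz'))
for n in('scene','side'):
    d=ld(n);p=pts(d).reshape(-1,3);im=d['img'].reshape(-1,3).astype(int)
    def box(a,b): return np.all((p>a)&(p<b),1)
    f=p[box([.61,-.22,.02],[.75,-.17,.11])]
    if len(f)>30:
        L=cv2.fitLine(f[:,:2].astype(np.float32),cv2.DIST_HUBER,0,.001,.001).ravel();s=L[1]/L[0];print(n,'right face yaw',np.arctan(s),'y at .6,.7',L[3]+s*(.6-L[2]),L[3]+s*(.7-L[2]),len(f))
    r=p[box([.56,-.23,.119],[.80,-.03,.129])]
    for nm,ax in(('x',0),('y',1)): print('roof',nm,np.percentile(r[:,ax],[.5,2,50,98,99.5]).round(4))
    for yy in(-.17,-.15,-.13,-.11,-.09):
        q=r[abs(r[:,1]-yy)<.008];print('  front edge at y',yy,np.percentile(q[:,0],[1,5]).round(4),end='')
    print()
    q=p[box([.57,-.13,.140],[.65,-.03,.170])];print('post',len(q),q.mean(0).round(4),np.ptp(q,axis=0).round(3),q.max(0))
    q=p[box([.40,-.26,.098],[.58,-.14,.16])];print('lid',len(q),np.percentile(q,[2,50,98],axis=0).round(4).tolist())
    q=p[box([.40,-.22,.05],[.47,-.04,.13])];print('plate',len(q),np.percentile(q,[2,50,98],axis=0).round(4).tolist())
E
python3 m2.py
python3 - <<'E'
from h import *
ims=[]
for n,(u,v) in(('scene',(330,215)),('side',(325,240))):
    i=np.load('pics/'+n+'.npz')['img'][v-50:v+50,u-65:u+65,::-1];ims.append(cv2.resize(i,None,fx=6,fy=6,interpolation=2)[:,:])
cv2.imwrite('pics/3.png',cv2.resize(np.vstack(ims),(390*1,600)))
E
```

```text
scene right face yaw 0.014697041 y at .6,.7 -0.18780261 -0.1863328 997
roof x [0.5632 0.5879 0.6551 0.763  0.7671]
roof y [-0.1892 -0.1877 -0.149  -0.0645 -0.0522]
  front edge at y -0.17 [0.5907 0.6009]  front edge at y -0.15 [0.5889 0.5961]  front edge at y -0.13 [0.5881 0.5905]  front edge at y -0.11 [0.588  0.5911]  front edge at y -0.09 [0.5875 0.5909]
post 36 [ 0.5982 -0.0861  0.1522] [0.012 0.014 0.022] [ 0.60485667 -0.07606045  0.16260034]
lid 910 [[0.4293, -0.1913, 0.0992], [0.4935, -0.1856, 0.127], [0.5592, -0.1516, 0.1384]]
plate 517 [[0.4274, -0.1928, 0.0541], [0.4357, -0.1821, 0.1024], [0.4681, -0.0759, 0.1272]]
side right face yaw 0.015039452 y at .6,.7 -0.18619886 -0.1846948 1408
roof x [0.5621 0.5754 0.6603 0.7677 0.7689]
roof y [-0.1882 -0.1865 -0.1525 -0.0633 -0.0577]
  front edge at y -0.17 [0.5627 0.5981]  front edge at y -0.15 [0.6077 0.6133]  front edge at y -0.13 [0.6067 0.6091]  front edge at y -0.11 [0.6086 0.6122]  front edge at y -0.09 [0.6057 0.6068]
post 48 [ 0.6004 -0.0839  0.1524] [0.014 0.016 0.022] [ 0.60683444 -0.07574577  0.16271979]
lid 913 [[0.4339, -0.1901, 0.0992], [0.5043, -0.185, 0.1255], [0.5632, -0.1587, 0.1389]]
plate 427 [[0.4307, -0.1917, 0.0576], [0.4392, -0.1855, 0.1042], [0.4689, -0.0698, 0.1256]]
```

View pics/3.png

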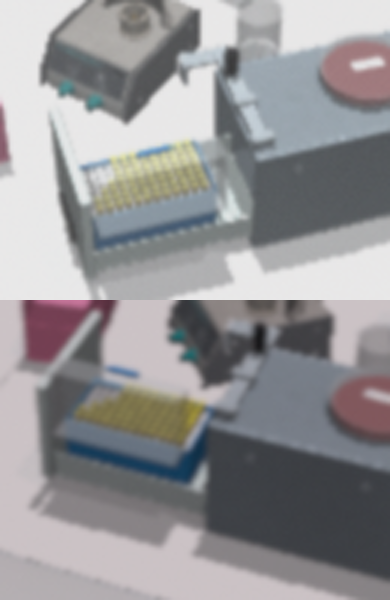

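Request:
apply_moves:
  deltas:
    - [0,0,0,0,0.145]
    - [0,0,0,0,0.142]
    - [0,30,-40,0,0]
    - [0,30,-40,0,0]
    - [0,30,-40,0,0]

```text
time_s: 0.6
ee_pos: [0.2967, -0.5455, 0.2918]
orientation: [-3.141, -0.022, 0.0]
force: [1.5, -0.5, 0.5]
opening: 0.0542
```

Request:
apply_moves:
  deltas:
    - [0,30,-40,0,0]
    - [0,30,-40,0,0]
    - [0,30,-40,0,0]
    - [0,30,-40,0,0]
    - [0,30,-40,0,0]

```text
time_s: 1.1
ee_pos: [0.444, -0.343, 0.2922]
orientation: [-3.141, -0.023, 0.0]
force: [0.7, 0.0, -0.1]
opening: 0.0139
```

Request:
apply_moves:
  deltas:
    - [0,28,-45,0,0]
    - [0,20,-40,0,0]
    - [0,0,-5,40,0]
    - [0,0,0,40,0]
    - [0,0,0,22,0]

```text
time_s: 1.6
ee_pos: [0.4875, -0.2555, 0.1875]
orientation: [-3.14, -0.025, 0.004]
force: [-0.1, -0.8, 1.0]
opening: 0.0006
```

Request:
apply_moves:
  deltas:
    - [0,0,0,0,0]

```text
time_s: 1.7
ee_pos: [0.4869, -0.2557, 0.1873]
orientation: [-3.139, -0.024, 0.007]
force: [-0.1, -0.1, 0.2]
opening: 0.0001
```

```bash
python3 - <<'E'
from h import *
a=grab('scene');b=grab('side');w=bot.get_image('wrist')
i=np.hstack([cv2.resize(d['img'][v-60:v+60,u-80:u+80],(400,300)) for d,u,v in((a,330,215),(b,325,230))])
i=np.vstack([i,cv2.resize(w['img'],(400,250))[:, :].repeat(1,0) if 0 else np.hstack([cv2.resize(w['img'],(400,250)),np.zeros((250,400,3),np.uint8)])])
cv2.imwrite('pics/4.png',i[...,::-1])
s=bot.observe();print(s['ee_pos'],s['force'],s['opening'])
E
```

```text
[ 0.48891341 -0.25714014  0.19138429] [ 0.45456132 -1.11087077 -0.33037737] 0.0003397131219695903
```

View pics/4.png

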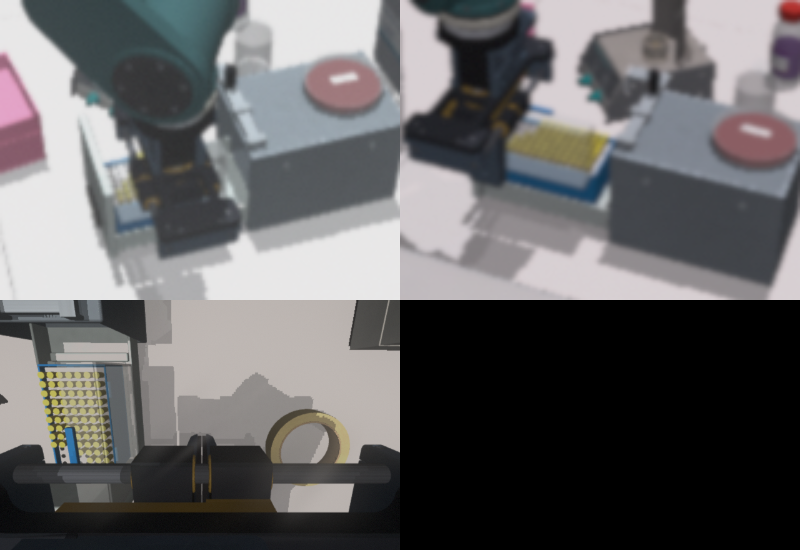

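The fingers are shut and hang right of the lid, clear of the tape. The cabinet, dish and post are as before. I'll start the lid push.

Request:
apply_moves:
  deltas:
    - [0,10,0,5,0]
    - [0,2,-25,0,0]
    - [0,0,-25,0,0]
    - [0,0,-20,0,0]
    - [0,0,-20,0,0]

```text
time_s: 2.35
ee_pos: [0.5011, -0.1667, 0.1873]
orientation: [3.139, 0.024, 0.006]
force: [-1.3, -5.2, 12.4]
opening: 0.0004
```

Request:
apply_moves:
  deltas:
    - [0,0,-15,0,0]
    - [0,0,-10,0,0]
    - [0,0,0,0,0]

```text
time_s: 2.65
ee_pos: [0.4991, -0.1408, 0.1856]
orientation: [3.141, 0.025, 0.001]
force: [0.2, 1.0, 0.1]
opening: 0.0004
```

```bash
python3 - <<'E'
from h import *
a=grab('scene');b=grab('side');w=bot.get_image('wrist')
i=np.hstack([cv2.resize(b['img'][170:290,245:405],(400,300)),cv2.resize(w['img'],(400,300))])
cv2.imwrite('pics/5.png',i[...,::-1])
E
```

```text
(no output)
```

View pics/5.png

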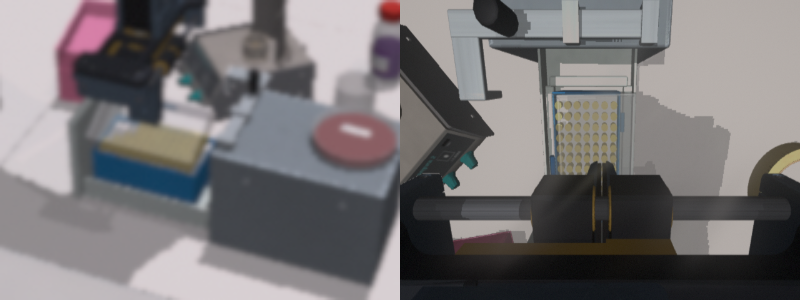

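The lid has swung over the tips but isn't fully down yet. I'll press it shut.

Request:
apply_moves:
  deltas:
    - [0,0,-8,5,0]
    - [0,0,-5,5,0]
    - [0,0,0,4,0]
    - [0,0,0,2,0]
    - [0,0,0,0,0]

```text
time_s: 3.3
ee_pos: [0.5005, -0.1282, 0.171]
orientation: [-3.141, -0.022, -0.005]
force: [0.7, 13.1, 32.3]
opening: 0.0005
```

Request:
apply_moves:
  deltas:
    - [0,0,0,2,0]
    - [0,0,0,0,0]

```text
time_s: 3.5
ee_pos: [0.502, -0.1282, 0.1707]
orientation: [-3.141, -0.022, -0.01]
force: [-1.2, 21.3, 55.5]
opening: 0.0003
```

Request:
apply_moves:
  deltas:
    - [0,0,0,-10,0]
    - [0,0,0,-30,0]
    - [0,0,0,-25,0]
    - [0,0,0,0,0]

```text
time_s: 3.9
ee_pos: [0.4997, -0.1289, 0.2347]
orientation: [3.14, 0.023, 0.006]
force: [-0.5, 0.5, -0.6]
opening: 0.0004
```

```bash
python3 - <<'E'
from h import *
a=grab('scene');b=grab('side')
i=np.hstack([cv2.resize(d['img'][160:280,250:410],(400,300)) for d in(a,b)])
cv2.imwrite('pics/6.png',i[...,::-1])
for d in(a,b):
    p=pts(d).reshape(-1,3);q=p[np.all((p>[.46,-.175,.07])&(p<[.55,-.08,.115]),1)]
    print(len(q),[(round(y,3),np.percentile(t[:,2],[50,95]).round(4)) for y in np.arange(-.17,-.08,.012) if len(t:=q[abs(q[:,1]-y)<.006])>3])
print(bot.observe()['ee_pos'])
E
```

```text
768 [(np.float64(-0.17), array([0.0766, 0.0824])), (np.float64(-0.158), array([0.0865, 0.0944])), (np.float64(-0.146), array([0.0927, 0.0957])), (np.float64(-0.134), array([0.0922, 0.0952])), (np.float64(-0.122), array([0.0923, 0.095 ])), (np.float64(-0.11), array([0.0923, 0.0952])), (np.float64(-0.098), array([0.0925, 0.0956])), (np.float64(-0.086), array([0.089 , 0.0901]))]
725 [(np.float64(-0.158), array([0.0858, 0.0954])), (np.float64(-0.146), array([0.0938, 0.0961])), (np.float64(-0.134), array([0.0935, 0.0963])), (np.float64(-0.122), array([0.0937, 0.0959])), (np.float64(-0.11), array([0.0936, 0.096 ])), (np.float64(-0.098), array([0.0935, 0.0956])), (np.float64(-0.086), array([0.0912, 0.0927]))]
[ 0.49842622 -0.12853187  0.23197446]
```

View pics/6.png

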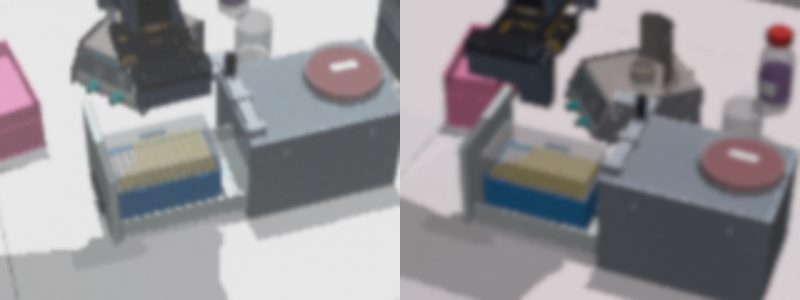

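The lid is shut: its top is flat at 0.0925–0.0935 m all the way across. Next, round to the front of the tray.

Request:
apply_moves:
  deltas:
    - [0,-30,10,0,0]
    - [0,-30,10,0,0]
    - [0,-30,10,0,0]
    - [0,-8,0,0,0]
    - [0,0,0,0,0]

```text
time_s: 4.5
ee_pos: [0.3999, -0.1599, 0.2313]
orientation: [-3.141, -0.021, 0.002]
force: [0.6, 0.3, 0.3]
opening: 0.0002
```

Request:
apply_moves:
  deltas:
    - [0,0,0,25,0]
    - [0,0,0,25,0]
    - [0,0,0,0,0]

```text
time_s: 4.8
ee_pos: [0.4005, -0.1592, 0.1797]
orientation: [-3.139, -0.024, 0.007]
force: [-0.9, 0.1, 0.1]
opening: 0.0001
```

Request:
apply_moves:
  deltas:
    - [0,10,0,0,0]
    - [0,12,0,0,0]
    - [0,16,0,0,0]
    - [0,20,0,0,0]
    - [0,20,0,0,0]

```text
time_s: 5.3
ee_pos: [0.4809, -0.1587, 0.1829]
orientation: [3.141, 0.024, 0.001]
force: [-3.6, -1.3, -0.3]
opening: 0.0004
```

Request:
apply_moves:
  deltas:
    - [0,20,0,0,0]
    - [0,20,0,0,0]
    - [0,16,0,0,0]
    - [0,12,0,0,0]
    - [0,6,0,0,0]

```text
time_s: 5.8
ee_pos: [0.5548, -0.1577, 0.1828]
orientation: [3.141, 0.024, 0.002]
force: [-2.0, -0.0, 1.1]
opening: 0.0004
```

Request:
apply_moves:
  deltas:
    - [0,4,0,0,0]
    - [0,3,0,0,0]
    - [0,2,0,0,0]
    - [0,0,0,0,0]

```text
time_s: 6.2
ee_pos: [0.5615, -0.1576, 0.1822]
orientation: [-3.141, -0.023, 0.002]
force: [-4.2, 0.0, 2.7]
opening: 0.0001
```

Request:
apply_moves:
  deltas:
    - [0,3,0,0,0]
    - [0,2,0,0,0]
    - [0,0,0,0,0]

```text
time_s: 6.5
ee_pos: [0.5626, -0.1575, 0.1819]
orientation: [-3.14, -0.024, 0.018]
force: [-40.1, -4.6, 34.0]
opening: 0.0006
```

Request:
apply_moves:
  deltas:
    - [0,2,0,0,0]
    - [0,2,0,0,0]
    - [0,0,0,0,0]

```text
time_s: 6.8
ee_pos: [0.5635, -0.1576, 0.1818]
orientation: [-3.139, -0.025, 0.031]
force: [-71.9, -10.4, 62.0]
opening: 0.0001
```

Request:
apply_moves:
  deltas:
    - [0,-10,0,0,0]
    - [0,-20,0,0,0]
    - [0,0,0,-40,0]
    - [0,0,0,-30,0]
    - [0,0,0,0,0]

```text
time_s: 7.3
ee_pos: [0.5426, -0.1586, 0.2563]
orientation: [3.139, 0.023, 0.01]
force: [0.6, -0.1, -0.2]
opening: 0.0005
```

```bash
python3 - <<'E'
from h import *
a=grab('scene');b=grab('side');w=bot.get_image('wrist')
i=np.hstack([cv2.resize(d['img'][160:280,250:410],(400,300)) for d in(a,b)])
i=np.vstack([i,np.hstack([cv2.resize(w['img'],(480,300)),np.zeros((300,320,3),np.uint8)])])
cv2.imwrite('pics/7.png',i[...,::-1])
for d in(a,b,w):
    p=pts(d).reshape(-1,3);q=p[np.all((p>[.57,-.13,.14])&(p<[.65,-.03,.17]),1)]
    if len(q): print('post',len(q),q.mean(0),q.max(0),q.min(0))
    q=p[np.all((p>[.5,-.19,.113])&(p<[.6,-.06,.123]),1)]
    if len(q): print('plate top',len(q),np.percentile(q,[2,50,98],axis=0).round(4).tolist())
print(bot.observe()['ee_pos'])
E
```

```text
plate top 120 [[0.5778, -0.189, 0.1139], [0.5836, -0.1544, 0.1192], [0.5978, -0.1108, 0.1228]]
post 47 [ 0.60017532 -0.08362048  0.15243319] [ 0.60622286 -0.07402174  0.16141029] [ 0.59331435 -0.09154679  0.14089591]
plate top 93 [[0.5641, -0.1882, 0.1138], [0.584, -0.1409, 0.1203], [0.5986, -0.064, 0.1227]]
post 734 [ 0.59836474 -0.08285129  0.15439856] [ 0.60492912 -0.07410338  0.1591279 ] [ 0.59126229 -0.08838291  0.14000594]
plate top 3349 [[0.5776, -0.1846, 0.1163], [0.5841, -0.1281, 0.1185], [0.5971, -0.0651, 0.1228]]
[ 0.54067801 -0.15788677  0.25177538]
```

View pics/7.png

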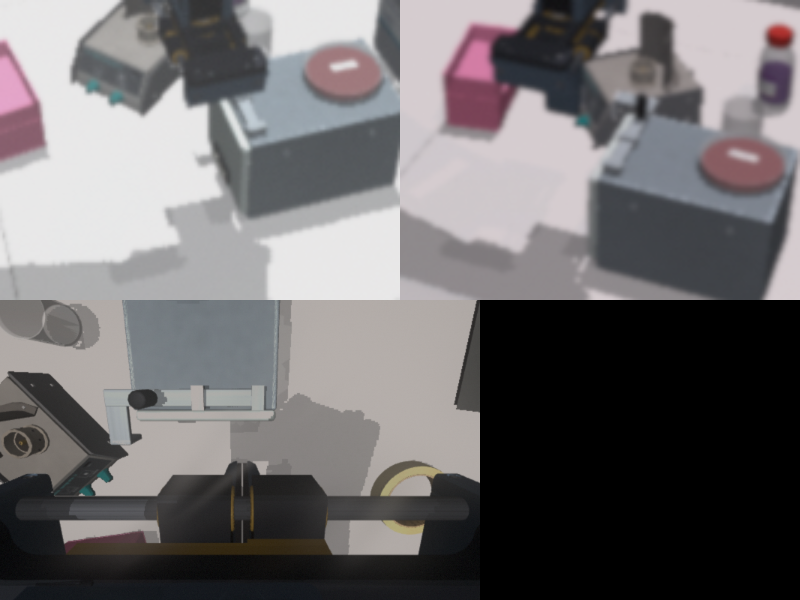

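The tray is home: plate top spans x 0.578–0.588 and meets the cabinet's front edge. The post is at about (0.599, -0.081). I'll go to its left.

Request:
apply_moves:
  deltas:
    - [0,20,-38,0,0]
    - [0,20,-38,0,0]
    - [0,18,-38,0,0]
    - [0,0,0,0,0]

```text
time_s: 7.85
ee_pos: [0.5982, -0.0397, 0.2508]
orientation: [-3.141, -0.028, 0.002]
force: [-0.0, -0.5, 0.8]
opening: 0.0004
```

Request:
apply_moves:
  deltas:
    - [0,2,0,15,0]
    - [0,0,0,15,0]
    - [0,0,0,0,0]

```text
time_s: 8.15
ee_pos: [0.5974, -0.0438, 0.2187]
orientation: [-3.141, -0.021, 0.008]
force: [-0.3, 0.2, -0.3]
opening: 0.0003
```

Request:
apply_moves:
  deltas:
    - [0,1,8,-2,0]
    - [0,0,10,0,0]
    - [0,0,10,0,0]
    - [0,0,10,0,0]
    - [0,0,6,0,0]

```text
time_s: 8.65
ee_pos: [0.6011, -0.0883, 0.2246]
orientation: [3.141, 0.022, 0.001]
force: [-0.6, 1.5, 0.5]
opening: 0.0006
```

Request:
apply_moves:
  deltas:
    - [0,0,3,0,0]
    - [0,0,2,0,0]
    - [0,0,2,0,0]
    - [0,0,0,0,0]

```text
time_s: 9.05
ee_pos: [0.601, -0.0941, 0.2242]
orientation: [3.141, 0.024, -0.0]
force: [-0.7, 0.2, -0.1]
opening: 0.0005
```

Request:
apply_moves:
  deltas:
    - [0,0,2,0,0]
    - [0,0,2,0,0]
    - [0,0,0,0,0]

```text
time_s: 9.35
ee_pos: [0.601, -0.0981, 0.2242]
orientation: [-3.141, -0.023, 0.0]
force: [-0.1, 1.5, 1.1]
opening: 0.0005
```

Request:
apply_moves:
  deltas:
    - [0,0,2,0,0]
    - [0,0,0,0,0]

```text
time_s: 9.55
ee_pos: [0.601, -0.099, 0.2242]
orientation: [-3.139, -0.022, 0.001]
force: [0.3, 13.1, 2.1]
opening: 0.0004
```

Request:
apply_moves:
  deltas:
    - [0,0,2,0,0]
    - [0,0,0,0,0]

```text
time_s: 9.75
ee_pos: [0.601, -0.0997, 0.2242]
orientation: [-3.137, -0.021, 0.001]
force: [1.8, 28.2, 5.5]
opening: 0.0002
```

Request:
apply_moves:
  deltas:
    - [0,0,-15,0,0]
    - [0,0,-10,-10,0]
    - [0,0,0,-40,0]
    - [0,-20,0,-30,0]
    - [0,-30,30,0,0]

```text
time_s: 10.25
ee_pos: [0.5531, -0.1066, 0.309]
orientation: [3.14, 0.028, 0.01]
force: [-0.5, -0.2, -0.3]
opening: 0.0004
```

Request:
apply_moves:
  deltas:
    - [0,-30,30,0,0]
    - [0,0,30,0,0]
    - [0,0,0,0,0]

```text
time_s: 10.55
ee_pos: [0.5217, -0.1705, 0.3054]
orientation: [3.14, 0.02, 0.002]
force: [-0.3, -0.6, 1.0]
opening: 0.0002
```

```bash
python3 - <<'E'
from h import *
a=grab('scene');b=grab('side');w=bot.get_image('wrist')
i=np.hstack([cv2.resize(d['img'][160:280,250:410],(400,300)) for d in(a,b)])
i=np.vstack([i,np.hstack([cv2.resize(w['img'],(480,300)),np.zeros((300,320,3),np.uint8)])])
cv2.imwrite('pics/8.png',i[...,::-1])
for d in(a,b,w):
    p=pts(d).reshape(-1,3);q=p[np.all((p>[.57,-.15,.14])&(p<[.65,-.03,.17]),1)]
    if len(q): print('post',len(q),q.mean(0),q.max(0),q.min(0))
s=bot.observe();print(s['ee_pos'],s['force'])
E
```

```text
post 41 [ 0.5980627  -0.11882687  0.15169948] [ 0.60577567 -0.11073451  0.1612562 ] [ 0.59169242 -0.12626072  0.14034865]
post 43 [ 0.6006873  -0.11782032  0.15306295] [ 0.60772681 -0.10795601  0.16251407] [ 0.59305072 -0.12317708  0.14113664]
post 406 [ 0.59830597 -0.11583095  0.15553204] [ 0.60503623 -0.10794984  0.15962942] [ 0.59194272 -0.12146135  0.14017853]
[ 0.52221269 -0.16792279  0.30459903] [-0.03889193  0.6229843   0.11570371]
```

View pics/8.png

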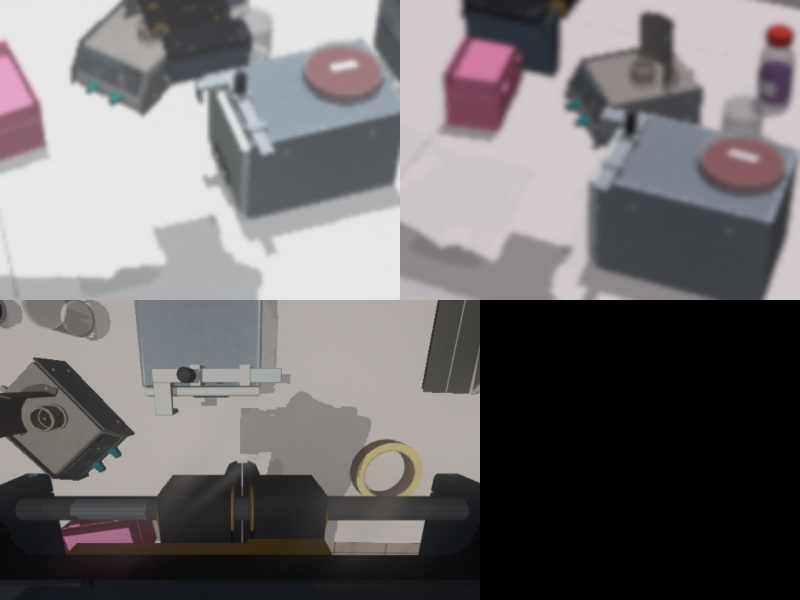

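The post now stands at y≈-0.115, the locked position. The tongue is in front of the plate, and the dish and the other things haven't moved. I'm handing in.

```bash
python3 -c "
from bench import bot
print(bot.finish_job())"
```

```text
the job is handed in; nothing more can be done
None
```

The tip box is shut, the tray is home and the bolt is locked, done in that order; I handed in at about 10.7 s of the 56 s. The hand-in gives no verdict, so these are my own last checks:

- **Lid:** I pushed it over from the right and pressed it down to its stop with about 55 N at the fingertips. Its top then measured level at 0.0925–0.0935 m, against 0.093 m expected. I couldn't check it again once the box was inside the cabinet.
- **Tray:** I pushed it until the hard stop showed as a steep rise in force. The wrist force peaked near 95 N, under the 120 N limit but more than was needed. The images show the front plate against the cabinet's front edge.
- **Bolt:** I pushed the post until it stopped at about 28 N. It moved about 35 mm to y ≈ -0.115 m, where it should be when locked, and the tongue stands in front of the plate.
- **Surroundings:** in the last pictures the dish, beaker, tape and pink box look where they were, and the arm was clear of everything. I judged this by eye. The stain bottle is only partly in those views, but the arm never went near it.

None of these checks failed or disagreed.

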